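# Dress the flat face of a suspension link arm with a handled oilstone

### The arm

A 6-joint arm with a two-finger parallel gripper is mounted at the origin on the work surface. World frame = base frame: x ahead of the robot, y to its left, z up, the work surface at z = 0. Lengths are in m, angles in degrees, forces in N, time in s.
With the tool pointing down it reaches from about 0.375 to 0.825 m from the base axis. Payload 5.5 kg.
Tool frame: the origin (TCP) lies midway between the tips of the shut fingers; the grasp point (between the pads) lies 19 mm behind it; z points along the fingers, y is the line along which they close (so a half turn about z gives the same grasp; the last joint's range is limited). The gripper opens to 85 mm and grips with 20 to 120 N. Pads are 22 mm wide; open, the fingers measure 114 mm over their backs; the gripper's body (76 mm by 85 mm) begins 54 mm behind the grasp point. The pads swing forward as they close: fully open they stand 13 mm farther back than shut.
Start: joints at [71.104, 17.962, -2.699, 69.339, 0, 90], TCP at [0.194, 0.568, 0.231] pointing down, gripper open.
Joint ranges: [-152.73, 152.73], [-39.44, 99.34], [-58.76, 71.6], [-118.89, 123.64], [-81.53, 83.1], [-180, 180]. Speed limits (degrees/s): [136.94, 136.94, 172.46, 180, 180, 180].

### API

Orientations are given as [roll, pitch, yaw] about the fixed x, y, z axes, in that order (R = Rz(yaw) Ry(pitch) Rx(roll)).
In Python, from cell import manip gives the robot as it stands.
- The arm moves only by the tool step_arm, never from a script. Its argument "plan" is text: rows parted by semicolons, each of 7 numbers parted by spaces: the shift along the tool's x, y, z in m, then the turn, a rotation vector about the tool's x, y, z in degrees, then the opening, from -1 (shut) to 1 (fully open). In form: tx ty tz rx ry rz gripper; .... A call has exactly 8 rows; each row is the pose to reach, as a shift and turn from the pose commanded when the call began, along the tool's axes at that moment; what a row does not reach only later rows make up. A row lasts 1/12 s, in which the tool goes at most 41.7 mm and 7.16 degrees, less where a joint would pass 70% of its speed; a pose out of reach is approached as far as the arm can. A call with a gripper value outside its range is refused whole. The fingers move at their own pace and stop on an object; the grip force is fixed at half the most. Time passes only in rows, so rows that repeat a pose let the fingers close, or fill a call up. It gives the time, the measured TCP pose, the force, the opening and the grip force at its end, in the units of the state.
- manip.sense(): the state, without advancing time (a new reading comes with each control period).
- manip.grab_frame(name): name is "scene" or "top" or "wrist"; returns a dict with "color" (400x640x3 uint8, blue, green, red), "camera_matrix" (3x3 intrinsics, pixels), "R" (3x3) and "t" (3): a world point X has camera coordinates R X + t; the wrist camera has in their place "mount" (4x4, takes a point from camera to tool coordinates, whose origin is the TCP and whose axes are the flange's). Camera axes: x right, y down, z forward; pixel columns grow to the right and rows downward; lengths in m; the calibration is good to about 2 mm. A picture is of the moment at which its call begins: read the wrist's pose just before it. There is no depth.
- manip.sign_off(): hands the job in; it is judged then, once.
Trained networks look in a picture, given as the dict that the camera call returned (one of the last four; its "shot" number tells which), for a name from the list of things; names that differ only in an ending like _2 or _b are one class to them, and where a whole thing is asked for, a point or a joint stands for the part that bears it (a point fixed in the world has none). Each returns a list of dicts, best first, with "p" (0 to 1); they miss things now and then, are a little off and sometimes report something else, mostly with a low value. They report only what shows in the picture. A call takes as long as a camera call. They do not tell look-alikes from the thing itself.
- manip.recognise(picture, target): "extent" ([left, top, width, height] in pixels, round what is visible of it).
- manip.outline_of(picture, target): "mask" (400x640 bool, what is visible of it) and "extent" ([left, top, width, height] in pixels, round what is visible of it).
- manip.landmark_of(picture, target): "location" ([column, row] in pixels: a listed point, or the origin of a listed thing).
The state is a dict: "time": time; "q": joint angles; "qvel": joint speeds; "joint_efforts": joint torques, N m; "eef_pos": TCP position; "eef_rot": TCP orientation; "wrist_force": force on the tool from outside, world axes, zero at the start; "moment": the same for the moment, N m; "opening": finger opening in m; "gripper_force": force on a finger pad.
Only numpy, scipy, OpenCV 4.12 (cv2) and the standard library are available. Lean on these libraries where they do the work, as an engineer would, in place of code of your own. Each camera call takes 0.05 s, during which the arm holds its last target. There are 200 camera calls.

### The job

Take the oilstone by its wooden handle and dress the flat top face of the link arm: lay the stone flat on the face at the eye end, lengthwise along it, press lightly, and draw it in one unbroken stroke along the middle of the face to the plain end, keeping a light, steady pressure all the way. Then set the stone down, do not drop it, the right way up in the middle of the shallow steel tray and let go.

Things in the scene. Friction and masses are not known exactly. Their poses are not given: they have to be found in the camera images.
- hone: Handled oilstone, 0.25 kg, loose, upright on the bench: dark stone slab with wooden back, 80 long (x) x 40 wide (y) x 24 mm high; on it a wooden grip bar 60 long (x), 24 wide (y), from 24 to 64 mm height: grasp it across its width. Origin: centre of the underside; z up; both ends alike. (The small flat stone without a handle beside it is not wanted.)
- link_arm: Aluminium link arm in its cradle: bar with a flat level top face 230 long (x) x 50 mm wide (y), about 75 mm above the bench, nothing higher beside it. Origin: middle of the top face; z up. A full stroke takes the stone's centre from x = +70 to -70 mm. Carried on springs, it sinks level, up to 14 mm: starts at about 1 N, then 0.8 N per mm (5 N at 5 mm).
- eye (a point): Centre of the round eye of the link arm: 56 mm across, flat, with a dark hole, its top 10 mm lower than the face. It lies 130 mm from the middle of the face, on the arm's +x end; the other end (-x) is plain and square. The point is on the eye's top; axes as the link arm's.
- tray: Shallow rectangular steel tray, fixed, empty, 170 long (x) x 120 mm wide (y) outside, walls 3 mm thick and 16 mm high, inner floor 3 mm above the bench. Origin: centre of its underside, on the bench; z up. It is on the other side of the link arm from the oilstone; which side is which changes.
Things that resemble listed ones, but are neither listed nor needed, are in the scene too. Of the things shaped like the hone, the wooden one is meant. What is shaped like the tray but green is not meant.

How it is judged (in metres and radians):
On the way, in this order (a step that is already met when the one before it is completed fails the run):
1. the held oilstone is pressed flat and lengthwise on the face at the eye end, lightly (1.5 to 20 N) (contact force between the fingers and hone above 1 N and contact force between hone and link_arm between 1.5 and 20 N and x of hone in the frame of link_arm between 0.048 and 0.105 m and y of hone in the frame of link_arm between -0.018 and 0.018 m and angle between the x axis of hone and the x axis of link_arm, either way round below 0.26 rad and angle between hone's own z axis and vertical below 0.17 rad), for 0.15 s.
2. it passes the middle of the face, still held, flat and lightly pressed (contact force between the fingers and hone above 1 N and contact force between hone and link_arm between 1.5 and 20 N and x of hone in the frame of link_arm between -0.03 and 0.03 m and y of hone in the frame of link_arm between -0.018 and 0.018 m and angle between the x axis of hone and the x axis of link_arm, either way round below 0.26 rad and angle between hone's own z axis and vertical below 0.17 rad), for 0.1 s.
3. it reaches the plain end, still held, flat and lightly pressed (contact force between the fingers and hone above 1 N and contact force between hone and link_arm between 1.5 and 20 N and x of hone in the frame of link_arm between -0.105 and -0.048 m and y of hone in the frame of link_arm between -0.018 and 0.018 m and angle between the x axis of hone and the x axis of link_arm, either way round below 0.26 rad and angle between hone's own z axis and vertical below 0.17 rad), for 0.1 s.
At the end, for the whole second after the job is handed in: The oilstone stands upright (within 6 degrees) and still on the tray's floor, its centre within 40 mm of the tray's middle lengthwise and 35 mm across (x of hone in the frame of tray between -0.04 and 0.04 m and y of hone in the frame of tray between -0.035 and 0.035 m and z of hone in the frame of tray below 0.01 m and angle between hone's own z axis and vertical below 0.1 rad and linear speed of hone below 0.02 m/s); the robot touches nothing.
It fails at once if the stone is pressed on the link arm with more than 30 N (contact force between hone and link_arm above 30 N).
It fails at once if the stone is lifted off the face in mid stroke (within 30 mm of the middle of the face, 10 to 25 mm above it) (x of hone in the frame of link_arm between -0.03 and 0.03 m and y of hone in the frame of link_arm between -0.025 and 0.025 m and z of hone in the frame of link_arm between 0.01 and 0.025 m).
It fails at once if the stone is let go more than 30 mm above the bench over the tray (dropped) (horizontal distance between hone and tray below 0.09 m and z of hone in the frame of tray above 0.03 m and contact force between the fingers and hone below 0.1 N).
It also fails if it takes over 56 s, if anything falls off the work surface, if the arm or the gripper's body presses on something with over 40 N, if the wrist force passes 120 N, or if a joint passes its speed limit or range.

## Working session

There is one attempt and no reset: what is moved stays moved. The work goes in short steps, Python scripts to look and compute and a tool call to move; the robot and the scene stay as the last step left them, time stands still between calls to the robot, and variables do not carry over. Pictures are saved under pics/ and viewed, at most 10 in all, crops included, and the job is handed in when it is done.

Besides the shell and the picture viewer there is one more tool, called after "Call:" by a JSON object that holds its "name" and its "arguments". step_arm: Moves the arm, as the interface text tells. Its arguments: {"type":"object","properties":{"plan":{"type":"string"}},"required":["plan"]}

```bash
mkdir -p pics; cat > h.py <<'E'
import numpy as np, cv2
from cell import manip
def ray(f,px,z):
    K,R,t=np.array(f["camera_matrix"]),np.array(f["R"]),np.array(f["t"])
    d=R.T@np.linalg.inv(K)@np.array([px[0],px[1],1.]); c=-R.T@t
    return c+d*(z-c[2])/d[2]
E
python3 - <<'E'
from h import *
s=manip.sense(); print(s["time"],s["eef_pos"],s["eef_rot"],s["wrist_force"])
Z={"hone":0,"link_arm":.075,"eye":.065,"tray":0}
for n in("top","scene"):
    f=manip.grab_frame(n); cv2.imwrite(f"pics/{n}.png",f["color"])
    for k,z in Z.items():
        for d in manip.landmark_of(f,k): print(n,k,round(d["p"],2),np.round(d["location"]),np.round(ray(f,d["location"],z),4))
        for d in manip.recognise(f,k): print("   box",k,round(d["p"],2),np.round(d["extent"]))
E
```

```text
0.0 [0.1941192  0.56711879 0.23043402] [-1.79902972e+02 -2.57267565e-04  1.61104290e+02] [ 0.12311415  0.39773692 -0.35284282]
top hone 0.81 [208. 121.] [0.5981 0.3093 0.    ]
top hone 0.77 [182. 164.] [0.4809 0.3716 0.    ]
   box hone 0.92 [161. 148.  36.  34.]
   box hone 0.56 [192. 101.  33.  30.]
   box hone 0.46 [267. 127. 110.  42.]
top link_arm 0.65 [328. 147.] [ 0.5198 -0.005   0.075 ]
top link_arm 0.57 [278. 140.] [0.5339 0.1172 0.075 ]
   box link_arm 0.97 [268. 123. 108.  45.]
top eye 0.63 [277. 139.] [0.5372 0.1207 0.065 ]
   box eye 0.64 [266. 131. 112.  40.]
top tray 0.97 [444. 292.] [ 0.1681 -0.3107  0.    ]
top tray 0.72 [465. 190.] [ 0.4296 -0.3661  0.    ]
   box tray 0.77 [408. 253.  73.  83.]
   box tray 0.65 [433. 152.  59.  75.]
scene hone 0.96 [381. 345.] [0.4782 0.3698 0.    ]
scene hone 0.68 [319. 351.] [0.5983 0.3012 0.    ]
   box hone 0.82 [297. 328.  43.  36.]
   box hone 0.75 [369. 321.  30.  44.]
scene link_arm 0.82 [279. 230.] [ 0.5107 -0.0104  0.075 ]
   box link_arm 0.78 [260. 205.  46.  77.]
scene eye 0.79 [294. 270.] [0.5457 0.1217 0.065 ]
scene eye 0.69 [278. 229.] [ 0.509  -0.0236  0.065 ]
   box eye 0.72 [258. 205.  52.  80.]
scene tray 0.56 [325. 158.] [ 0.1528 -0.3024  0.    ]
   box tray 0.96 [219. 158.  63.  38.]
   box tray 0.58 [296. 141.  50.  33.]
```

View pics/top.png

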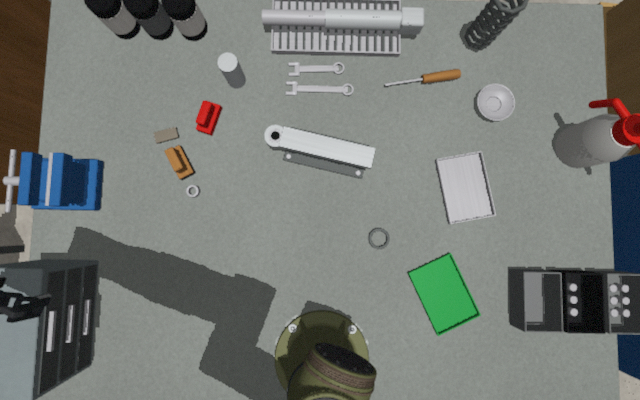

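View pics/scene.png

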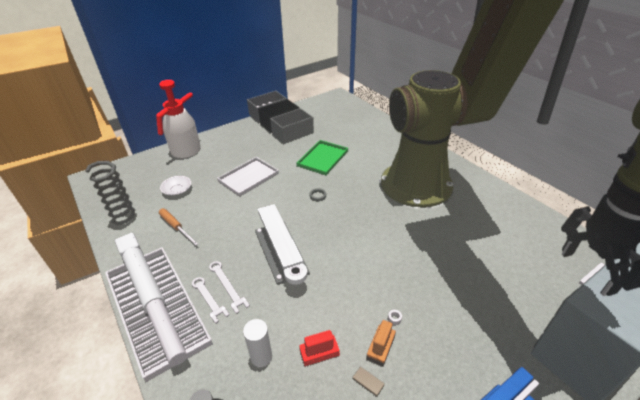

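Top view: two hone shapes, wooden/orange-brown at about (180,162) and red at (208,118). The wooden one is the one meant. Two trays: grey steel at (465,188) and green at (443,293); the steel one is meant. The link arm's eye is at (275,135) and its plain end at about (372,157). I'll confirm with a crop and estimate the orientations.

```bash
python3 - <<'E'
from h import *
f=manip.grab_frame("top"); im=f["color"]
cv2.imwrite("pics/crop1.png",np.hstack([cv2.resize(im[95:195,145:245],(400,400),interpolation=cv2.INTER_CUBIC),cv2.resize(im[140:240,415:515],(400,400),interpolation=cv2.INTER_CUBIC)]))
Z={"hone":.03,"link_arm":.075,"tray":.016}
for k,z in Z.items():
    for d in manip.outline_of(f,k):
        c=np.argwhere(d["mask"])[:,::-1]
        P=np.array([ray(f,p,z)[:2] for p in c])
        (cx,w,a)=cv2.minAreaRect((P*1000).astype(np.float32))
        print(k,round(d["p"],2),np.round(d["extent"]),"px",c.mean(0).round(1),"rect mm",np.round(cx,1),np.round(w,1),round(a,1), im[d["mask"]].mean(0).round())
# bright face
hsv=cv2.cvtColor(im,cv2.COLOR_BGR2HSV)
m=(im.min(2)>185).astype(np.uint8); m[:,:255]=0;m[:,385:]=0;m[:110]=0;m[180:]=0
n,l,st,ce=cv2.connectedComponentsWithStats(m); i=1+st[1:,4].argmax()
c=np.argwhere(l==i)[:,::-1]; P=np.array([ray(f,p,.075)[:2] for p in c])
print("face",len(c),cv2.minAreaRect((P*1000).astype(np.float32)))
E
```

```text
hone 0.98 [162. 147.  32.  32.] px [179.8 162.2] rect mm [481.4 367.1] [87.6 45.8] 29.0 [ 60.  97. 133.]
hone 0.76 [194. 102.  29.  30.] px [208.2 117.5] rect mm [598.  301.2] [57.2 82.5] 72.6 [ 37.  40. 156.]
link_arm 0.8 [266. 123. 110.  44.] px [320.  146.2] rect mm [520.8  16.7] [269.7  55.9] 78.8 [193. 192. 189.]
tray 0.79 [407. 255.  73.  81.] px [444.2 294.3] rect mm [ 166.  -306.2] [176.1 128.6] 26.0 [ 84. 157.  59.]
tray 0.61 [436. 154.  57.  72.] px [465.  187.3] rect mm [ 434.5 -360.1] [174.5 128.8] 11.7 [181. 178. 179.]
face 2003 ((522.8197631835938, 17.58000946044922), (268.301513671875, 50.700531005859375), 78.15821838378906)
```

View pics/crop1.png

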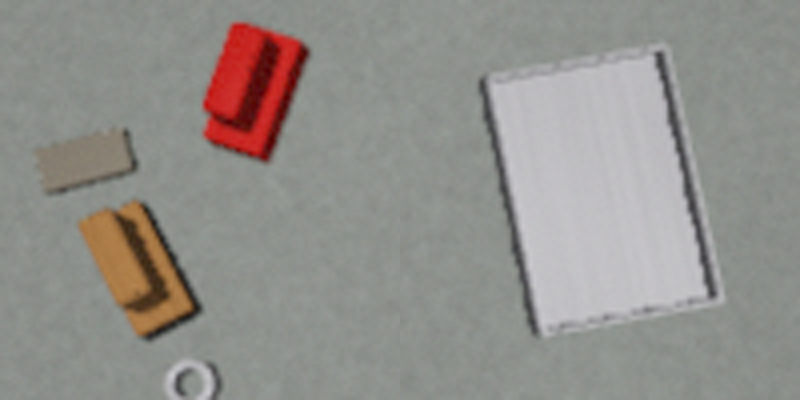

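The crop confirms it: the wooden hone is at top (180,162), with the red look-alike and the bare stone rejected. The steel tray is the grey one. Next I compute the move to above the hone.

```bash
cat >> h.py <<'E'
from scipy.spatial.transform import Rotation as Ro
def go(x,y,z,yaw):
    s=manip.sense(); R=Ro.from_euler("xyz",s["eef_rot"],degrees=True)
    T=Ro.from_euler("xyz",[180,0,yaw],degrees=True)
    d=R.inv().apply(np.array([x,y,z])-s["eef_pos"]); r=(R.inv()*T).as_rotvec(degrees=True)
    print("t",s["time"],"pos",np.round(s["eef_pos"],4),"rot",np.round(s["eef_rot"],2),"F",np.round(s["wrist_force"],2),"op",s["opening"],s["gripper_force"],"q",np.round(s["q"],1))
    print("shift",np.round(d,4),"turn",np.round(r,2))
E
python3 -c "
from h import *
go(.481,.368,.21,209)"
```

```text
t 1.1 pos [0.1943 0.5677 0.2313] rot [180.    0.  161.1] F [0.47 0.1  0.23] op 0.08517745466571237 0.0 q [71.1 18.  -2.7 69.3 -0.  90. ]
shift [-0.3359 -0.0961  0.0213] turn [ -0.    0.  -47.9]
```

Call:
{"name": "step_arm", "arguments": {"plan": "-0.038 -0.011 0.002 0 0 -6 1; -0.076 -0.022 0.005 0 0 -12 1; -0.114 -0.033 0.007 0 0 -18 1; -0.152 -0.044 0.01 0 0 -24 1; -0.19 -0.055 0.012 0 0 -30 1; -0.228 -0.065 0.015 0 0 -36 1; -0.266 -0.076 0.017 0 0 -42 1; -0.304 -0.087 0.02 0 0 -48 1"}}

```text
time: 1.77
eef_pos: [0.4552, 0.3857, 0.2115]
eef_rot: [180.0, 0.0, -150.6]
wrist_force: [0.2, 1.0, 0.2]
opening: 0.0857
gripper_force: 0.0
```

```bash
python3 - <<'E'
from h import *
go(.481,.368,.21,209)
f=manip.grab_frame("wrist"); cv2.imwrite("pics/w1.png",f["color"])
print(np.round(f["mount"],4).tolist(),np.round(f["camera_matrix"],1).tolist())
E
```

```text
t 1.7667 pos [0.4552 0.3857 0.2115] rot [ 1.7999e+02  4.0000e-02 -1.5060e+02] F [0.16 0.97 0.18] op 0.08573889942912921 0.0 q [40.3 18.  -5.2 66.7  0.  10.9]
shift [-0.0138 -0.028   0.0015] turn [0.01 0.04 0.4 ]
[[-0.0013, -0.9464, -0.323, 0.0841], [1.0, -0.0014, 0.0003, 0.0004], [-0.0008, -0.323, 0.9464, -0.1427], [0.0, 0.0, 0.0, 1.0]] [[317.9, 0.0, 327.5], [0.0, 317.9, 199.0], [0.0, 0.0, 1.0]]
```

View pics/w1.png

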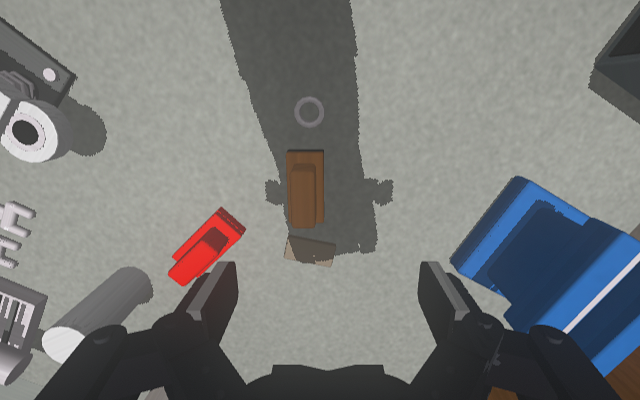

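The wooden hone is centred below the gripper at about (305,190), slab box (286–324, 150–228), grip top about (303,190). It is well aligned with the image's vertical. I'll segment it and localise.

```bash
cat >> h.py <<'E'
def wcam(f,s):
    T=np.eye(4);T[:3,:3]=Ro.from_euler("xyz",s["eef_rot"],degrees=True).as_matrix();T[:3,3]=s["eef_pos"]
    C=np.linalg.inv(T@np.array(f["mount"])); f["R"],f["t"]=C[:3,:3],C[:3,3]; return f
E
python3 - <<'E'
from h import *
from scipy.optimize import least_squares
s=manip.sense(); f=wcam(manip.grab_frame("wrist"),s); im=f["color"].astype(int)
for d in manip.landmark_of(f,"hone"): print("lm",round(d["p"],2),np.round(d["location"]),ray(f,d["location"],0))
m=((im[...,2]>im[...,0]*1.5)&(im[...,1]>im[...,0]*1.15)).astype(np.uint8); m[:,:260]=0;m[:,350:]=0;m[:130]=0;m[250:]=0
n,l,st,ce=cv2.connectedComponentsWithStats(m); i=1+st[1:,4].argmax(); m=(l==i).astype(np.uint8); print(st[i])
K=np.array(f["camera_matrix"])
def box(a,b,z0,z1): return np.array([[i*a/2,j*b/2,z] for i in(-1,1) for j in(-1,1) for z in(z0,z1)])
# wood: slab visible wooden back (z?~ 12-24) + grip; fit convex hull by IoU
def sil(p):
    c,si=np.cos(p[2]),np.sin(p[2]); o=np.zeros((1600,2560),np.uint8)
    for B in(box(.08,.04,zb,.024),box(.06,.024,.024,.064)):
        W=np.c_[p[0]+c*B[:,0]-si*B[:,1],p[1]+si*B[:,0]+c*B[:,1],B[:,2]]
        C=W@f["R"].T+f["t"]; q=C@K.T; q=q[:,:2]/q[:,2:]
        cv2.fillConvexPoly(o,cv2.convexHull(np.round((q+.5)*4).astype(np.int32)),1)
    return o
M=cv2.resize(m,(2560,1600),interpolation=cv2.INTER_NEAREST)
from scipy.optimize import minimize
for zb in(0.,.012,.02):
    r=minimize(lambda v:-(lambda o:(o&M).sum()/(o|M).sum())(sil([v[0]/1e3,v[1]/1e3,np.radians(v[2])])),[481,368,29],method="Nelder-Mead",options=dict(initial_simplex=[[481,368,29],[488,368,29],[481,375,29],[481,368,35]]))
    print(zb,r.x,r.fun)
E
```

```text
lm 0.88 [217. 236.] [0.60112952 0.30417803 0.        ]
lm 0.86 [311. 182.] [0.48422842 0.3717062  0.        ]
[ 293  149   38   77 2762]
0.0 [482.80707349 373.73962811  29.48529723] -0.9335207575885686
0.012 [481.92489478 373.19162293  29.52778186] -0.9589296961535956
0.02 [481.51702974 372.96158725  29.54549499] -0.9724002731337694
```

```bash
python3 -c "
from h import *
go(.482,.371,.10,209.5)"
```

```text
t 1.9167 pos [0.4558 0.3849 0.2109] rot [-1.7999e+02 -2.0000e-02 -1.5119e+02] F [-0.36  1.1   0.81] op 0.0854721185352631 0.0 q [40.2 18.1 -5.2 66.7 -0.  11.4]
shift [-0.0163 -0.0248  0.1109] turn [-0.01 -0.02 -0.69]
```

Call:
{"name": "step_arm", "arguments": {"plan": "-0.006 -0.008 0.02 0 0 0 1; -0.012 -0.017 0.04 0 0 -0.4 1; -0.016 -0.025 0.06 0 0 -0.7 1; -0.016 -0.025 0.075 0 0 -0.7 1; -0.016 -0.025 0.09 0 0 -0.7 1; -0.016 -0.025 0.1 0 0 -0.7 1; -0.016 -0.025 0.11 0 0 -0.7 1; -0.016 -0.025 0.11 0 0 -0.7 1"}}

```text
time: 2.58
eef_pos: [0.4783, 0.3727, 0.0995]
eef_rot: [-180.0, -0.2, -150.2]
wrist_force: [-1.0, -0.5, -0.0]
opening: 0.0855
gripper_force: 0.0
```

```bash
python3 - <<'E'
from h import *
s=manip.sense(); f=wcam(manip.grab_frame("wrist"),s); cv2.imwrite("pics/w2.png",f["color"])
go(.482,.371,.03,209.5)
for d in manip.landmark_of(f,"hone"): print("lm",round(d["p"],2),np.round(d["location"]),ray(f,d["location"],0))
K=np.array(f["camera_matrix"])
for x in(-.03,.03):
  for y in(-.012,.012):
    a=np.radians(29.5);W=np.array([.482+np.cos(a)*x-np.sin(a)*y,.371+np.sin(a)*x+np.cos(a)*y,.064]);q=K@(f["R"]@W+f["t"]);print("pred grip top corner",(q[:2]/q[2]).round())
E
```

```text
t 2.6333 pos [0.4789 0.3729 0.1006] rot [-1.7999e+02 -1.0000e-01 -1.5017e+02] F [0.01 0.99 0.43] op 0.08547812386592292 0.0 q [ 37.9  23.3 -12.7  54.1   0.    8.1]
shift [-0.0019 -0.0032  0.0706] turn [-0.01 -0.1   0.33]
lm 0.79 [190. 279.] [0.60111273 0.30370219 0.        ]
lm 0.77 [323. 206.] [0.48326567 0.37197047 0.        ]
pred grip top corner [301. 192.]
pred grip top corner [342. 192.]
pred grip top corner [303. 280.]
pred grip top corner [340. 280.]
```

View pics/w2.png

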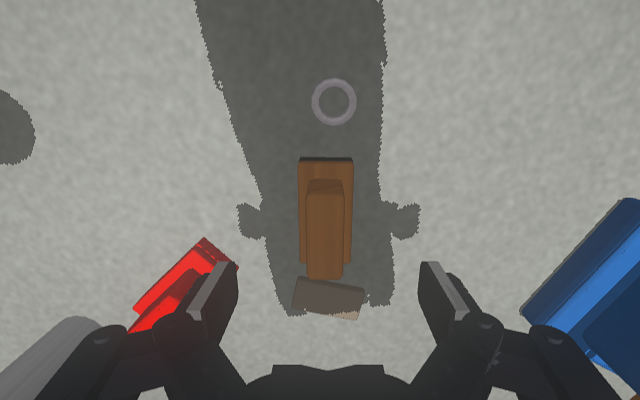

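The predicted grip-top corners, (301–342, 192–280), match the picture, (305–345, 192–280). Descending to grasp.

Call:
{"name": "step_arm", "arguments": {"plan": "-0.001 -0.001 0.015 0 0 0.3 1; -0.002 -0.002 0.03 0 0 0.3 1; -0.002 -0.003 0.045 0 0 0.3 1; -0.002 -0.003 0.058 0 0 0.3 1; -0.002 -0.003 0.066 0 0 0.3 1; -0.002 -0.003 0.07 0 0 0.3 1; -0.002 -0.003 0.07 0 0 0.3 1; -0.002 -0.003 0.07 0 0 0.3 0.4"}}

```text
time: 3.35
eef_pos: [0.4835, 0.3716, 0.0321]
eef_rot: [180.0, 0.1, -150.5]
wrist_force: [-0.2, 0.3, 0.7]
opening: 0.0752
gripper_force: 0.0
```

Call:
{"name": "step_arm", "arguments": {"plan": "0 0 0 0 0 0 0; 0 0 0 0 0 0 -0.4; 0 0 0 0 0 0 -1; 0 0 0 0 0 0 -1; 0 0 0 0 0 0 -1; 0 0 0 0 0 0 -1; 0 0 0 0 0 0 -1; 0 0 0 0 0 0 -1"}}

```text
time: 4.02
eef_pos: [0.4834, 0.3717, 0.0319]
eef_rot: [180.0, 0.1, -150.5]
wrist_force: [-1.2, 0.6, 5.2]
opening: 0.0235
gripper_force: 60.0
```

Call:
{"name": "step_arm", "arguments": {"plan": "0 0 -0.015 0 0 0 -1; 0 0 -0.035 0 0 0 -1; 0 0 -0.06 0 0 0 -1; 0 0 -0.085 0 0 0 -1; 0 0 -0.11 0 0 0 -1; 0 0 -0.13 0 0 0 -1; 0 0 -0.14 0 0 0 -1; 0 0 -0.14 0 0 0 -1"}}

```text
time: 4.68
eef_pos: [0.4841, 0.3719, 0.1731]
eef_rot: [180.0, 0.2, -150.5]
wrist_force: [0.4, 0.1, -3.6]
opening: 0.0231
gripper_force: 59.4
```

```bash
python3 - <<'E'
from h import *
s=manip.sense(); f=manip.grab_frame("wrist"); cv2.imwrite("pics/w3.png",f["color"][100:400,160:500])
a=np.radians(78.2); c=np.array([.518,-.004])
p=c+.07*np.array([np.cos(a),np.sin(a)]); print(p)
go(*p,.17,258.2)
E
```

```text
[0.53231472 0.06452072]
t 4.7333 pos [0.4834 0.3713 0.1713] rot [-1.800e+02  4.000e-02 -1.505e+02] F [-0.67 -1.04 -3.6 ] op 0.022943303051774812 59.44431781768799 q [37.5 20.6 -7.  62.4 -0.   8. ]
shift [ 0.1085 -0.2911  0.0012] turn [-2.00e-02  4.00e-02 -4.87e+01]
```

View pics/w3.png

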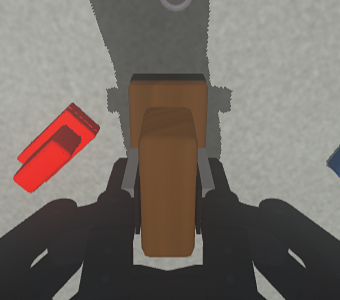

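The hone is firmly held, straight and level. Moving towards the eye end of the link.

Call:
{"name": "step_arm", "arguments": {"plan": "0.012 -0.034 0 0 0 -6 -1; 0.025 -0.067 0 0 0 -12 -1; 0.038 -0.1 0 0 0 -18 -1; 0.051 -0.136 0 0 0 -24 -1; 0.064 -0.17 0 0 0 -30 -1; 0.078 -0.208 0 0 0 -36 -1; 0.091 -0.245 0 0 0 -42 -1; 0.104 -0.28 0 0 0 -48.7 -1"}}

```text
time: 5.4
eef_pos: [0.5289, 0.0746, 0.1689]
eef_rot: [179.8, -0.1, -101.6]
wrist_force: [1.4, 1.0, -2.6]
opening: 0.0233
gripper_force: 60.0
```

```bash
python3 - <<'E'
from h import *
f=manip.grab_frame("wrist")
s=manip.sense(); f=wcam(manip.grab_frame("wrist"),s); im=f["color"]; cv2.imwrite("pics/w4.png",im)
go(.5323,.0645,.13,258.2)
for k,z in(("link_arm",.075),("eye",.065)):
    for d in manip.landmark_of(f,k): print(k,round(d["p"],2),np.round(d["location"]),ray(f,d["location"],z).round(4))
for d in manip.outline_of(f,"link_arm"):
    c=np.argwhere(d["mask"])[:,::-1];P=np.array([ray(f,p,.075)[:2] for p in c]); print(d["p"],d["extent"],cv2.minAreaRect((P*1000).astype(np.float32)))
K=np.array(f["camera_matrix"]);a=np.radians(78.2)
for x in(-.115,.115):
  for y in(-.025,.025):
    W=np.array([.518+np.cos(a)*x-np.sin(a)*y,-.004+np.sin(a)*x+np.cos(a)*y,.075]);q=K@(f["R"]@W+f["t"]);print("pred face corner",x,y,(q[:2]/q[2]).round())
E
```

```text
t 5.5 pos [0.5295 0.0718 0.169 ] rot [ 179.85   -0.21 -102.09] F [ 0.24  0.1  -3.37] op 0.023105460756006505 60.17987251281738 q [  7.8  13.1 -17.5  59.7  -0.1 -70.1]
shift [ 0.0064 -0.0044  0.039 ] turn [ 0.15 -0.21 -0.29]
link_arm 0.58 [322. 113.] [5.191e-01 2.000e-04 7.500e-02]
0.63 [283.8, 0.0, 80.8, 180.2] ((515.7725830078125, -11.410484313964844), (118.50530242919922, 50.23259353637695), 77.85980224609375)
pred face corner -0.115 -0.025 [281. -92.]
pred face corner -0.115 0.025 [364. -92.]
pred face corner 0.115 -0.025 [292. 250.]
pred face corner 0.115 0.025 [352. 251.]
```

View pics/w4.png

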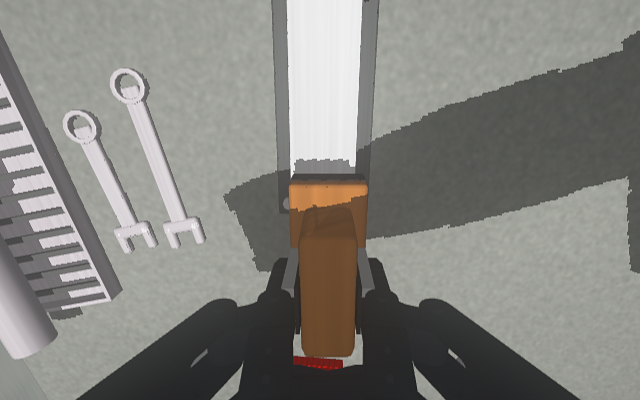

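The face edges appear at columns about 287–365 at the top of the image, against a prediction of 284–361, so the axis lies about 2 mm towards −x. Corrected centre: (0.5164, −0.004), yaw 77.9. Descending to just above the face.

Call:
{"name": "step_arm", "arguments": {"plan": "0.002 -0.001 0.01 0 0 0 -1; 0.004 -0.002 0.02 0 0 0 -1; 0.005 -0.003 0.03 0 0 0 -1; 0.005 -0.003 0.04 0 0 0 -1; 0.005 -0.003 0.047 0 0 0 -1; 0.005 -0.003 0.052 0 0 0 -1; 0.005 -0.003 0.055 0 0 0 -1; 0.005 -0.003 0.055 0 0 0 -1"}}

```text
time: 6.32
eef_pos: [0.5318, 0.0715, 0.1155]
eef_rot: [179.9, -0.0, -101.9]
wrist_force: [0.2, -0.9, -2.5]
opening: 0.0231
gripper_force: 60.2
```

```bash
python3 -c "
from h import *
manip.grab_frame('top');go(.5315,.0664,.101,257.9)"
```

```text
t 6.3667 pos [0.5322 0.0715 0.1161] rot [ 1.7998e+02 -1.0000e-02 -1.0191e+02] F [ 0.33 -0.36 -3.13] op 0.023040492425025733 60.18756866455078 q [  7.7  15.6 -21.6  52.8  -0.  -70.4]
shift [ 0.0052 -0.0004  0.0151] turn [ 0.02 -0.01  0.19]
```

Call:
{"name": "step_arm", "arguments": {"plan": "0.002 0 0.003 0 0 0 -1; 0.004 0 0.005 0 0 0 -1; 0.005 0 0.007 0 0 0 -1; 0.005 0 0.009 0 0 0 -1; 0.005 0 0.011 0 0 0 -1; 0.005 0 0.012 0 0 0 -1; 0.005 0 0.013 0 0 0 -1; 0.005 0 0.013 0 0 0 -1"}}

```text
time: 7.03
eef_pos: [0.5314, 0.0663, 0.1034]
eef_rot: [-180.0, -0.0, -101.9]
wrist_force: [-1.2, -2.7, 0.4]
opening: 0.0234
gripper_force: 60.7
```

```bash
python3 -c "
from h import *
manip.grab_frame('top');go(.5009,-.0764,.101,257.9)"
```

```text
t 7.0833 pos [0.5314 0.0664 0.1035] rot [-1.7998e+02 -2.0000e-02 -1.0192e+02] F [-1.22 -1.95  0.48] op 0.023249145660035074 60.66930413246155 q [  7.1  16.1 -22.8  51.1  -0.  -70.9]
shift [0.146  0.0003 0.0025] turn [-0.02 -0.02  0.18]
```

Call:
{"name": "step_arm", "arguments": {"plan": "0 0 0.001 0 0 0 -1; 0 0 0.002 0 0 0 -1; 0 0 0.003 0 0 0 -1; 0 0 0.003 0 0 0 -1; 0 0 0.003 0 0 0 -1; 0 0 0.003 0 0 0 -1; 0 0 0.003 0 0 0 -1; 0 0 0.003 0 0 0 -1"}}

```text
time: 7.75
eef_pos: [0.5315, 0.0665, 0.1004]
eef_rot: [-180.0, -0.0, -101.9]
wrist_force: [-1.1, -2.2, 3.8]
opening: 0.0234
gripper_force: 61.0
```

Contact is about 6.5 N. Stroking.

Call:
{"name": "step_arm", "arguments": {"plan": "0.006 0 0 0 0 0 -1; 0.014 0 0 0 0 0 -1; 0.023 0 0 0 0 0 -1; 0.032 0 0 0 0 0 -1; 0.041 0 0 0 0 0 -1; 0.05 0 0 0 0 0 -1; 0.059 0 0 0 0 0 -1; 0.068 0 0 0 0 0 -1"}}

```text
time: 8.42
eef_pos: [0.517, -0.0009, 0.1003]
eef_rot: [180.0, 0.0, -101.9]
wrist_force: [0.7, 4.2, 3.8]
opening: 0.0231
gripper_force: 61.0
```

Call:
{"name": "step_arm", "arguments": {"plan": "0.009 0 0 0 0 0 -1; 0.018 0 0 0 0 0 -1; 0.028 0 0 0 0 0 -1; 0.038 0 0 0 0 0 -1; 0.048 0 0 0 0 0 -1; 0.058 0 0 0 0 0 -1; 0.068 0 0 0 0 0 -1; 0.076 0 0 0 0 0 -1"}}

```text
time: 9.08
eef_pos: [0.5012, -0.0755, 0.1003]
eef_rot: [180.0, -0.0, -101.9]
wrist_force: [-0.7, 4.0, 3.2]
opening: 0.0231
gripper_force: 61.0
```

Call:
{"name": "step_arm", "arguments": {"plan": "0.002 0 0 0 0 0 -1; 0.002 0 0 0 0 0 -1; 0.002 0 0 0 0 0 -1; 0.002 0 0 0 0 0 -1; 0.002 0 -0.004 0 0 0 -1; 0.002 0 -0.012 0 0 0 -1; 0.002 0 -0.03 0 0 0 -1; 0.002 0 -0.06 0 0 0 -1"}}

```text
time: 9.75
eef_pos: [0.498, -0.0752, 0.1581]
eef_rot: [179.6, 0.0, -101.9]
wrist_force: [-0.3, 0.2, -3.2]
opening: 0.0234
gripper_force: 59.9
```

```bash
python3 - <<'E'
from h import *
go(.434,-.361,.15,191.7)
E
```

```text
t 9.75 pos [ 0.498  -0.0752  0.1581] rot [ 1.7957e+02  1.0000e-02 -1.0187e+02] F [-0.3   0.2  -3.15] op 0.02342579454124694 59.94882524013519 q [ -8.6  10.5 -22.2  57.7   0.  -86.7]
shift [0.2928 0.0038 0.0081] turn [ 0.39 -0.24 66.43]
```

The stroke is complete at steady pressure. Now to the tray.

Call:
{"name": "step_arm", "arguments": {"plan": "0.032 0 0 0 0 6 -1; 0.064 0.001 0 0 0 13 -1; 0.096 0.001 0 0 0 20 -1; 0.13 0.002 0 0 0 27 -1; 0.164 0.002 0 0 0 34 -1; 0.198 0.003 0 0 0 41 -1; 0.232 0.003 0 0 0 48 -1; 0.264 0.003 0 0 0 55 -1"}}

```text
time: 10.42
eef_pos: [0.4428, -0.3348, 0.1602]
eef_rot: [179.9, -0.0, -157.2]
wrist_force: [0.3, 0.8, -3.1]
opening: 0.0232
gripper_force: 60.1
```

```bash
python3 - <<'E'
from h import *
manip.grab_frame("top")
s=manip.sense(); f=wcam(manip.grab_frame("wrist"),s); cv2.imwrite("pics/w5.png",f["color"])
go(.434,-.361,.09,191.7)
for d in manip.landmark_of(f,"tray"): print(round(d["p"],2),np.round(d["location"]),ray(f,d["location"],.003).round(4))
K=np.array(f["camera_matrix"]);a=np.radians(11.7)
for x in(-.085,.085):
  for y in(-.06,.06):
    W=np.array([.434+np.cos(a)*x-np.sin(a)*y,-.361+np.sin(a)*x+np.cos(a)*y,.016]);q=K@(f["R"]@W+f["t"]);print("pred corner",x,y,(q[:2]/q[2]).round())
E
```

```text
t 10.5167 pos [ 0.4426 -0.3376  0.1601] rot [-1.7995e+02 -6.0000e-02 -1.5731e+02] F [ 0.33  1.02 -4.19] op 0.023311728424845614 60.361647605895996 q [-37.3  15.5 -15.5  59.   -0.1 -60. ]
shift [ 0.0169 -0.0182  0.0702] turn [-0.06 -0.06 10.99]
0.84 [309. 167.] [ 0.4352 -0.363   0.003 ]
pred corner -0.085 -0.06 [256.  59.]
pred corner -0.085 0.06 [396.  87.]
pred corner 0.085 -0.06 [237. 241.]
pred corner 0.085 0.06 [355. 260.]
```

View pics/w5.png

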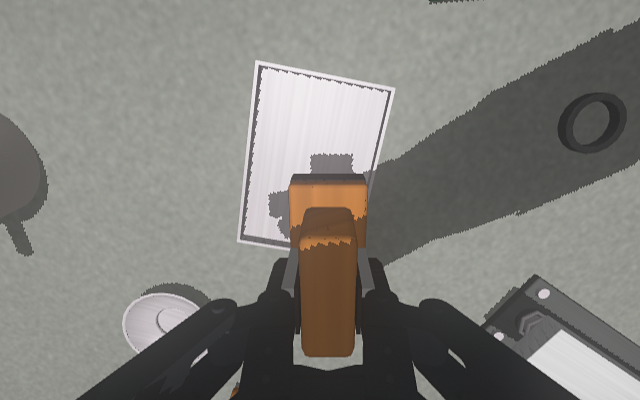

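The tray corners match the prediction, (256,61), (394,88), (237,241). Moving over the middle and lowering.

Call:
{"name": "step_arm", "arguments": {"plan": "0.008 -0.009 0 0 0 6 -1; 0.017 -0.018 0 0 0 11 -1; 0.017 -0.018 0.025 0 0 11 -1; 0.017 -0.018 0.05 0 0 11 -1; 0.017 -0.018 0.075 0 0 11 -1; 0.017 -0.018 0.095 0 0 11 -1; 0.017 -0.018 0.105 0 0 11 -1; 0.017 -0.018 0.11 0 0 11 -1"}}

```text
time: 11.23
eef_pos: [0.4343, -0.355, 0.0485]
eef_rot: [179.8, -0.1, -167.8]
wrist_force: [0.6, 0.3, -3.2]
opening: 0.0234
gripper_force: 60.4
```

```bash
python3 -c "
from h import *
manip.grab_frame('top');go(.434,-.361,.035,191.7)"
```

```text
t 11.2833 pos [ 0.4345 -0.3555  0.0487] rot [ 1.7984e+02 -1.0000e-01 -1.6782e+02] F [-1.19 -0.82 -3.36] op 0.023454347505218468 60.358572006225586 q [-39.3  22.  -22.5  45.7   0.  -51.5]
shift [ 0.0016 -0.0053  0.0137] turn [ 0.16 -0.1   0.48]
```

Call:
{"name": "step_arm", "arguments": {"plan": "0.001 -0.002 0.003 0 0 0 -1; 0.001 -0.004 0.006 0 0 0 -1; 0.001 -0.005 0.008 0 0 0 -1; 0.001 -0.005 0.01 0 0 0 -1; 0.001 -0.005 0.012 0 0 0 -1; 0.001 -0.005 0.013 0 0 0 -1; 0.001 -0.005 0.014 0 0 0 -1; 0.001 -0.005 0.014 0 0 0 -1"}}

```text
time: 11.95
eef_pos: [0.4351, -0.3622, 0.0362]
eef_rot: [180.0, -0.0, -167.9]
wrist_force: [0.3, 0.5, -2.9]
opening: 0.0233
gripper_force: 60.4
```

Call:
{"name": "step_arm", "arguments": {"plan": "0 0 0.0005 0 0 0 -1; 0 0 0.001 0 0 0 -1; 0 0 0.001 0 0 0 -1; 0 0 0.0015 0 0 0 -1; 0 0 0.0015 0 0 0 -1; 0 0 0.0015 0 0 0 -1; 0 0 0.0015 0 0 0 -1; 0 0 0.0015 0 0 0 -1"}}

```text
time: 12.62
eef_pos: [0.4352, -0.3623, 0.0349]
eef_rot: [-180.0, 0.0, -167.9]
wrist_force: [-0.3, -0.1, -0.7]
opening: 0.023
gripper_force: 60.6
```

Touching the floor, since the load has come off the wrist. Opening slowly.

Call:
{"name": "step_arm", "arguments": {"plan": "0 0 0 0 0 0 -0.4; 0 0 0 0 0 0 -0.3; 0 0 0 0 0 0 -0.2; 0 0 0 0 0 0 0; 0 0 0 0 0 0 0.2; 0 0 0 0 0 0 0.3; 0 0 0 0 0 0 0.4; 0 0 0 0 0 0 0.4"}}

```text
time: 13.28
eef_pos: [0.4352, -0.3623, 0.0348]
eef_rot: [-180.0, 0.0, -167.9]
wrist_force: [-0.2, -0.9, -0.5]
opening: 0.0597
gripper_force: 0.0
```

Call:
{"name": "step_arm", "arguments": {"plan": "0 0 -0.005 0 0 0 0.4; 0 0 -0.015 0 0 0 0.4; 0 0 -0.03 0 0 0 0.4; 0 0 -0.05 0 0 0 0.4; 0 0 -0.08 0 0 0 0.4; 0 0 -0.11 0 0 0 0.4; 0 0 -0.14 0 0 0 0.4; 0 0 -0.15 0 0 0 0.4"}}

```text
time: 13.95
eef_pos: [0.4371, -0.3639, 0.1906]
eef_rot: [-179.7, 0.3, -167.9]
wrist_force: [0.6, -0.6, -0.3]
opening: 0.0598
gripper_force: 0.0
```

```bash
python3 - <<'E'
from h import *
go(.434,-.361,.185,191.7)
manip.grab_frame("top")
s=manip.sense(); f=wcam(manip.grab_frame("wrist"),s); cv2.imwrite("pics/w6.png",f["color"])
for k in("tray","hone"):
  for d in manip.landmark_of(f,k): print(k,round(d["p"],2),np.round(d["location"]),ray(f,d["location"],.003).round(4))
E
```

```text
t 13.95 pos [ 0.4371 -0.3639  0.1906] rot [-179.68    0.25 -167.91] F [ 0.63 -0.62 -0.29] op 0.05983513218411463 0.0 q [-39.8  15.4 -11.6  62.7   0.  -51.9]
shift [0.0024 0.0035 0.0056] turn [-0.32  0.25  0.39]
hone 0.72 [328. 170.] [ 0.4347 -0.3647  0.003 ]
```

View pics/w6.png

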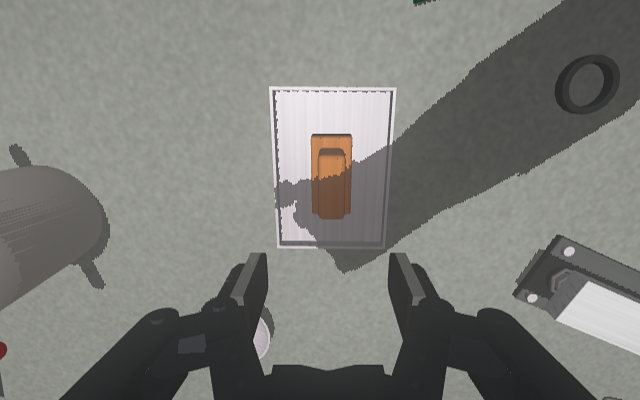

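The hone stands upright near (331,177), in the middle of the tray (270–396, 87–248). The gripper is clear of it.

```bash
python3 -c "
from cell import manip
print(manip.sign_off())"
```

```text
the job is handed in; nothing more can be done
None
```

The link arm's face was dressed in one unbroken stroke from the eye end to the plain end at about 6 to 7 N, the oilstone was set down upright and released in the middle of the steel tray, and the job was handed in at about 14 s; no verdict came back.

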